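# Feel whether the bowl is ready for trimming

## Task

Feel whether the wide upturned bowl on the drying board, the one with the broadest foot, has dried enough to be trimmed: rest the fingertips lightly on the middle of its foot for about a second, then draw the hand well clear. The clay is still tender, so do not press hard or shift the bowl, and touch nothing else.

Things in the scene. Friction and masses are not known exactly. Their poses are not given: they have to be found in the camera images.
- wide_bowl: the bowl to feel: upturned bowl of the same clay, standing on its rim (rim 172 mm across below, 78 mm high, flat foot 84 mm across on top); origin: middle of the rim plane, on the board; z up. Of the four upturned bowls it has the broadest rim and by far the broadest foot. Loose, about 0.8 kg; the clay floor under the foot gives about 1 mm for every 3.5 N of finger force and springs back, the wall is rigid
- wide_bowl_foot (a point): middle of that bowl's flat foot, on its upper face (78 mm above the body origin); z up. The foot is flat, 84 mm across, so shut fingers fit well inside it, wide-open ones straddle it; pressed, it gives about 1 mm for every 3.5 N (this point stays at the unpressed height)
- deep_bowl: bystander: upturned bowl of the same clay, standing on its rim (rim 132 mm across below, 112 mm high, flat foot 60 mm across on top); origin: middle of the rim plane, on the board; z up. The tallest ware on the board
- rice_bowl: bystander: upturned bowl of the same clay, standing on its rim (rim 140 mm across below, 66 mm high, flat foot 58 mm across on top); origin: middle of the rim plane, on the board; z up
- tea_bowl: bystander: upturned bowl of the same clay, standing on its rim (rim 116 mm across below, 76 mm high, flat foot 54 mm across on top); origin: middle of the rim plane, on the board; z up
- flared_bowl: bystander: bowl of the same clay standing upright, open on top, rim 152 mm across, 68 mm high; origin: middle of its underside
- straight_cup: bystander: straight-sided cup of the same clay standing upright, open on top, 86 mm across, 88 mm high; origin: middle of its underside
- ware_board: pale drying board lying on the table, 400 mm (its x) by 620 mm (its y), 18 mm thick; origin: centre of its underside. The six pieces of ware stand on it in two rows of three, about 180 to 190 mm apart, any piece in any place. Also on the table, unlisted: a dark crock of brushes and tools at the far left corner (130 mm high, tools to 300 mm), a stack of round plaster bats at the far right corner (76 mm high), and a low row of dried pieces along the far edge
- loop_tool: bystander: loop trimming tool lying on the table left of the board, 165 mm long along its x, 12 mm high; origin: under its middle
- wood_rib: bystander: wooden rib lying flat on the table left of the board, 95 by 56 mm, 6 mm thick; origin: under its middle
- banding_wheel: bystander: iron banding wheel (turntable) standing on the table right of the board, wheel head 220 mm across, its top 117 mm up; origin: centre of its underside
- water_tub: bystander: round grey water tub left of the board, 210 mm across, 120 mm high; origin: centre of its underside
Things that resemble listed ones, but are neither listed nor needed, are in the scene too. What is shaped like the wide_bowl but orange is not meant.

How it is judged:
By the outcome, as a careful person would: the job done as asked, in the order asked, and still so for the second after the job is handed in, with the robot touching nothing.
It also fails if it takes over 32 s, if anything falls off the work surface, if the arm or the gripper's body presses on something with over 40 N, if the wrist force passes 120 N, or if a joint passes its speed limit or range.

## Robot

A 6-joint arm with a two-finger parallel gripper is mounted at the origin on the work surface. World frame = base frame: x ahead of the robot, y to its left, z up, the work surface at z = 0. Lengths are in mm, angles in rad, forces in N, time in s.
With the tool pointing down it reaches from about 350 to 875 mm from the base axis. Payload 4.2 kg.
Tool frame: the origin (TCP) lies at the very end of the fingers, on their centre line; the grasp point (between the pads) lies 19 mm behind it; z points along the fingers, y is the direction in which the jaws open and shut (so a half turn about z gives the same grasp; the last joint's range is limited). The gripper opens to 85 mm and grips with 20 to 120 N. Pads are 22 mm wide; open, the fingers measure 114 mm over their backs; the gripper's body (76 mm by 85 mm) begins 54 mm behind the grasp point. The pads swing forward as they close: fully open they stand 13 mm farther back than shut.
Start: joints at [-0.848, 0.385, 0.008, 0, -1.194, -0.259], TCP at [279.605, -558.946, 231.312] pointing down, gripper open.
Joint ranges: [-3.14, 3.14], [-1.21, 2.06], [-1.07, 1.41], [-3.16, 2.05], [-2.99, -0.16], [-3.1, 3.1]. Speed limits (rad/s): [2.79, 2.79, 3.14, 3.14, 3.14, 3.14].

## Interface

Orientations are given as a unit quaternion [x, y, z, w].
In Python, from bench import telemetry, eyes, arm gives the robot as it stands. The module is installed in compiled form; this text tells all that it offers.
- The arm moves only by the tool move_arm, never from a script. Its argument "deltas" is text: rows parted by semicolons, each of 6 numbers parted by spaces: the shift along the tool's x, y, z in cm, then the turn, a rotation vector about the tool's x, y, z in rad. A call has 1 to 12 rows; each row shifts and turns the commanded pose from where the row before left it, along the tool's axes as they then stand; what a row does not reach is not made up. A row lasts 1/8 s, in which the tool goes at most 62.5 mm and 10.7 degrees, less where a joint would pass 70% of its speed; a pose out of reach is approached as far as the arm can. A call is refused whole if a number of a shift passes 6.25 or a number of a turn 0.188, either way. A call with a gripper value outside its range is refused whole. "grip" is the finger opening in cm, from 0 to 8.54, set as the call begins (left out, the last holds). The fingers move at their own pace and stop on an object; the grip force is fixed at half the most. Time passes only in rows, so rows that do not move let the fingers close. It gives the time, the measured TCP pose, the force and the opening at its end, in the units of the state.
- telemetry.read_state(): the state, without advancing time (a new reading comes with each control period).
- eyes.get_image(name): name is "scene" or "top" or "wrist"; returns a dict with "pixels" (420x560x3 uint8, blue, green, red), "range_z" (420x560 float32, mm along the optical axis (not along the pixel's ray), 0 where there is no reading), "fx", "fy", "cx", "cy" (pixels), "origin" and "orientation" of the camera in the world; the wrist camera has in their place "tool_from_camera" (4x4, takes a point from camera to tool coordinates, whose origin is the TCP and whose axes are the flange's). Camera axes: x right, y up, looking along -z (the intrinsics and any distortion apply to the point x, -y, -z); pixel columns grow to the right and rows downward; lengths in mm; the calibration is good to about 2 mm. The wrist camera is an equidistant fisheye: a pixel r from the principal point sees the ray r / f radians off the axis. A picture is of the moment at which its call begins: read the wrist's pose just before it.
- arm.job_done(): hands the job in, once; it reports no verdict.
Trained networks look in a picture, given as the dict that the camera call returned (one of the last four; its "shot" number tells which), for a name from the list of things; names that differ only in an ending like _2 or _b are one class to them, and where a whole thing is asked for, a point or a joint stands for the part that bears it (a point fixed in the world has none). Each returns a list of dicts, best first, with "p" (0 to 1); they miss things now and then, are a little off and sometimes report something else, mostly with a low value. They report only what shows in the picture. A call takes as long as a camera call. They do not tell look-alikes from the thing itself.
- eyes.boxes_of(picture, name): "point" ([x, y, z] in mm, in world coordinates, good to about 4 mm: the middle of the surface that is visible of it).
The state is a dict: "clock": time; "joints": joint angles; "joint_vel": joint speeds; "joint_efforts": joint torques, N m; "position": TCP position; "ee_rot": TCP orientation; "contact_force": force on the tool from outside, world axes, zero at the start; "wrist_torque": the same for the moment, N m; "gripper_width": finger opening in mm.
Only numpy, scipy, OpenCV 4.12 (cv2) and the standard library are available. Lean on these libraries where they do the work, as an engineer would, in place of code of your own. Each camera call takes 0.05 s, during which the arm holds its last target.

## Working session

There is one attempt and no reset: what is moved stays moved. The work goes in short steps, Python scripts to look and compute and a tool call to move; the robot and the scene stay as the last step left them, time stands still between calls to the robot, and variables do not carry over. Pictures are saved under pics/ and viewed, and the job is handed in when it is done.

Besides the shell and the picture viewer there is one more tool, called as name(argument=value, ...), one argument or row to a line, values as JSON. move_arm: Moves the arm, as the interface text tells. Its arguments: {"type":"object","properties":{"deltas":{"type":"string"},"grip":{"type":"number"}},"required":["deltas"]}

```bash
mkdir -p pics; cat > h.py <<'E'
import numpy as np, cv2
from scipy.spatial.transform import Rotation as R
from bench import telemetry, eyes, arm
def cloud(d):
    z=d["range_z"].astype(float); v,u=np.mgrid[:z.shape[0],:z.shape[1]]
    x=(u-d["cx"])/d["fx"]*z; y=(v-d["cy"])/d["fy"]*z
    P=np.stack([x,-y,-z],-1)
    W=P@R.from_quat(d["orientation"]).as_matrix().T+np.array(d["origin"])
    W[z==0]=np.nan
    return W
E
python3 - <<'E'
from h import *
s=telemetry.read_state(); print({k:np.round(v,3) for k,v in s.items()})
for n in ["top","scene"]:
    d=eyes.get_image(n); cv2.imwrite(f"pics/{n}0.png",d["pixels"]); print(n,[k for k in d],d["origin"],d["orientation"])
    np.savez(f"{n}0.npz",W=cloud(d),px=d["pixels"])
    for nm in ["wide_bowl","deep_bowl","rice_bowl","tea_bowl","flared_bowl","straight_cup","ware_board"]:
        print(nm,[(np.round(b["point"]),round(b["p"],2)) for b in eyes.boxes_of(d,nm)])
E
```

```text
{'clock': np.float64(0.0), 'joints': array([-8.480e-01,  3.860e-01,  7.000e-03, -1.000e-03, -1.194e+00,
       -2.590e-01]), 'joint_vel': array([ 0.002,  0.001, -0.001,  0.   ,  0.   , -0.001]), 'joint_efforts': array([ 2.0000e-03, -3.9229e+01,  1.8840e+01,  4.1860e+00, -5.0000e-03,
       -0.0000e+00]), 'position': array([ 279.357, -558.441,  230.205]), 'ee_rot': array([-0.23 ,  0.973,  0.001, -0.   ]), 'contact_force': array([-0.275,  0.099,  0.221]), 'wrist_torque': array([-0.015,  0.033,  0.011]), 'gripper_width': np.float64(85.381)}
top ['pixels', 'range_z', 'fx', 'fy', 'cx', 'cy', 'origin', 'orientation', 'shot'] [ 302.37661917    8.78842822 1388.79256384] [ 0.04660715 -0.0446412  -0.69808392  0.71310152]
wide_bowl [(array([ 454., -192.,   75.]), 0.95), (array([243., 255.,  56.]), 0.82)]
deep_bowl [(array([629., -16., 116.]), 0.67)]
rice_bowl [(array([635., 176.,  66.]), 0.57), (array([439., 621.,  70.]), 0.42)]
tea_bowl [(array([461., 173.,  80.]), 0.75)]
flared_bowl [(array([ 651., -208.,   57.]), 0.74)]
straight_cup [(array([468., -13.,  25.]), 0.69)]
ware_board [(array([544.,  28.,  16.]), 0.89)]
scene ['pixels', 'range_z', 'fx', 'fy', 'cx', 'cy', 'origin', 'orientation', 'shot'] [1689.2593602     6.2760096  1333.55019566] [0.27122145 0.26021051 0.65211669 0.65838684]
wide_bowl [(array([287., 257.,  52.]), 0.75), (array([ 500., -194.,   74.]), 0.72)]
deep_bowl [(array([679., -12.,  96.]), 0.89)]
rice_bowl [(array([681., 173.,  64.]), 0.71), (array([493., 180.,  77.]), 0.32)]
tea_bowl [(array([492., 182.,  78.]), 0.87)]
flared_bowl [(array([ 619., -209.,   66.]), 0.66)]
straight_cup [(array([488., -10.,  76.]), 0.82)]
ware_board [(array([626.,  34.,  14.]), 0.9)]
```

View pics/top0.png

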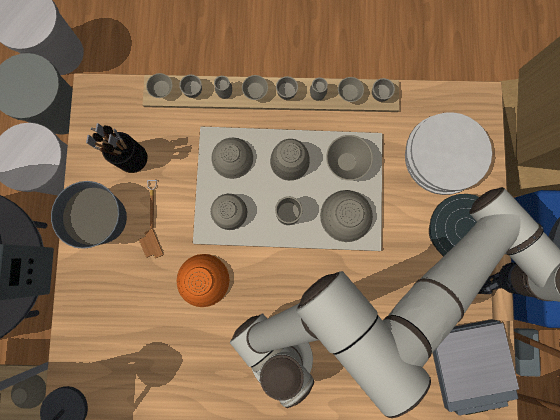

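View pics/scene0.png

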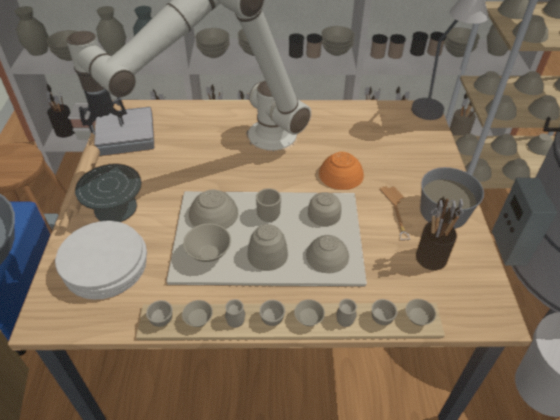

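```bash
python3 - <<'E'
import numpy as np
for n in ["top","scene"]:
    W=np.load(n+"0.npz")["W"].reshape(-1,3)
    m=(abs(W[:,0]-460)<110)&(abs(W[:,1]+192)<100)
    Q=W[m]; print(n,len(Q))
    h,e=np.histogram(Q[:,2],bins=np.arange(0,130,4)); print(list(zip(e.astype(int),h)))
    f=Q[(Q[:,2]>88)&(Q[:,2]<104)]
    print(f.min(0),f.max(0),f.mean(0),np.median(f,0),np.percentile(f,[2,98],axis=0))
E
```

```text
top 4015
[(np.int64(0), np.int64(26)), (np.int64(4), np.int64(8)), (np.int64(8), np.int64(27)), (np.int64(12), np.int64(374)), (np.int64(16), np.int64(900)), (np.int64(20), np.int64(491)), (np.int64(24), np.int64(103)), (np.int64(28), np.int64(37)), (np.int64(32), np.int64(53)), (np.int64(36), np.int64(40)), (np.int64(40), np.int64(45)), (np.int64(44), np.int64(71)), (np.int64(48), np.int64(72)), (np.int64(52), np.int64(91)), (np.int64(56), np.int64(75)), (np.int64(60), np.int64(90)), (np.int64(64), np.int64(93)), (np.int64(68), np.int64(127)), (np.int64(72), np.int64(127)), (np.int64(76), np.int64(119)), (np.int64(80), np.int64(148)), (np.int64(84), np.int64(153)), (np.int64(88), np.int64(125)), (np.int64(92), np.int64(257)), (np.int64(96), np.int64(267)), (np.int64(100), np.int64(56)), (np.int64(104), np.int64(2)), (np.int64(108), np.int64(0)), (np.int64(112), np.int64(0)), (np.int64(116), np.int64(0)), (np.int64(120), np.int64(0)), (np.int64(124), np.int64(0))]
[ 414.04541547 -254.00348625   88.05146227] [ 569.91122317 -153.59578884  103.13192594] [ 464.1136203  -203.25369325   95
[... 686 characters left out ...]
t64(96)), (np.int64(72), np.int64(77)), (np.int64(76), np.int64(89)), (np.int64(80), np.int64(78)), (np.int64(84), np.int64(89)), (np.int64(88), np.int64(108)), (np.int64(92), np.int64(167)), (np.int64(96), np.int64(151)), (np.int64(100), np.int64(31)), (np.int64(104), np.int64(4)), (np.int64(108), np.int64(0)), (np.int64(112), np.int64(0)), (np.int64(116), np.int64(0)), (np.int64(120), np.int64(0)), (np.int64(124), np.int64(0))]
[ 419.47257593 -256.77080483   88.07578556] [ 518.62895826 -156.23977061  103.50752973] [ 470.71092874 -203.60216423   94.91167778] [ 472.11451102 -203.58899832   95.14076822] [[ 424.77671323 -247.67717002   88.42335892]
 [ 511.95143762 -162.4509292   101.50695216]]
```

The scene shows the grey wide bowl at the board's near right, at about (348,215) in the top view. The orange look-alike is off the board at (203,280). The foot measures about (467,-204,96), which fits 18+78 mm. Next I shut the fingers and move above it at z≈230.

move_arm(
  deltas="-2.7 1.9 0 0 0 0;-2.7 1.9 0 0 0 0;-2.7 1.9 0 0 0 0;-2.7 1.9 0 0 0 0;-2.7 1.9 0 0 0 0;-2.7 1.9 0 0 0 0;-2.7 1.9 0 0 0 0;-2.7 1.9 0 0 0 0;-2.7 1.9 0 0 0 0;-2.7 1.9 0 0 0 0;-2.7 1.9 0 0 0 0;-2.7 1.9 0 0 0 0",
  grip=0,
)

```text
clock: 2.3
position: [467.9, -209.1, 231.5]
ee_rot: [-0.23, 0.973, -0.0, 0.0]
contact_force: [0.8, 0.9, -0.0]
gripper_width: 0.3
```

move_arm(
  deltas="0 0 0 0 0 0;0 0 0 0 0 0;0 0 0 0 0 0",
)

```text
clock: 2.68
position: [467.0, -210.8, 231.3]
ee_rot: [-0.229, 0.973, -0.0, -0.0]
contact_force: [-0.6, 0.1, -0.5]
gripper_width: 0.4
```

```bash
python3 - <<'E'
from h import *
s=telemetry.read_state(); print({k:np.round(v,3) for k,v in s.items()})
d=eyes.get_image("wrist"); cv2.imwrite("pics/wrist1.png",d["pixels"])
T=np.array(d["tool_from_camera"]); print(np.round(T,3),d["fx"],d["cx"],d["cy"])
z=d["range_z"].astype(float); v,u=np.mgrid[:420,:560]
a=(u-d["cx"])/d["fx"]; b=(v-d["cy"])/d["fy"]; th=np.hypot(a,b)
k=np.where(th>1e-6,np.tan(np.minimum(th,1.5))/np.maximum(th,1e-6),1)
P=np.stack([a*k*z,-b*k*z,-z],-1)@T[:3,:3].T+T[:3,3]
W=P@R.from_quat(s["ee_rot"]).as_matrix().T+s["position"]; W[z==0]=np.nan
np.savez("wrist1.npz",W=W)
print([(np.round(q["point"],1),q["p"]) for q in eyes.boxes_of(d,"wide_bowl_foot")])
Q=W.reshape(-1,3); Q=Q[(np.hypot(Q[:,0]-467,Q[:,1]+204)<75)]
h,e=np.histogram(Q[:,2],bins=np.arange(10,250,4)); print([(int(x),int(y)) for x,y in zip(e,h) if y])
f=Q[(Q[:,2]>93)&(Q[:,2]<101)]; print(len(f),np.percentile(f,[1,50,99],axis=0).round(1),f.mean(0))
E
```

```text
{'clock': np.float64(2.675), 'joints': array([-0.107,  0.193, -0.264,  0.   , -1.114, -1.001]), 'joint_vel': array([-0.002, -0.001,  0.001,  0.001,  0.001, -0.001]), 'joint_efforts': array([ 2.0100e-01, -2.8573e+01,  1.8222e+01,  4.0420e+00,  2.0000e-03,
        2.0000e-03]), 'position': array([ 466.962, -210.765,  231.324]), 'ee_rot': array([-0.229,  0.973, -0.   , -0.   ]), 'contact_force': array([-0.589,  0.135, -0.492]), 'wrist_torque': array([-0.002, -0.024,  0.033]), 'gripper_width': np.float64(0.362)}
[[-1.0000e-03  9.5900e-01  2.8500e-01  7.1663e+01]
 [ 1.0000e+00  1.0000e-03  1.0000e-03 -1.0360e+00]
 [ 1.0000e-03  2.8500e-01 -9.5900e-01 -1.4269e+02]
 [ 0.0000e+00  0.0000e+00  0.0000e+00  1.0000e+00]] 325.19226210127806 279.6945148227144 207.20060691802948
[(array([ 450.1, -211.9,   85.1]), 0.88), (array([298.3, 198.6,   2. ]), 0.4)]
[(46, 5), (50, 130), (54, 81), (58, 666), (62, 347), (66, 1133), (70, 823), (74, 1216), (78, 1078), (82, 1574), (86, 1537), (90, 343), (94, 6968), (98, 14), (234, 67), (238, 207), (242, 237)]
7071 [[ 423.6 -245.5   93.8]
 [ 462.3 -206.2   96. ]
 [ 503.5 -165.4   97.6]] [ 462.66490523 -205.99223491   95.98459381]
```

View pics/wrist1.png

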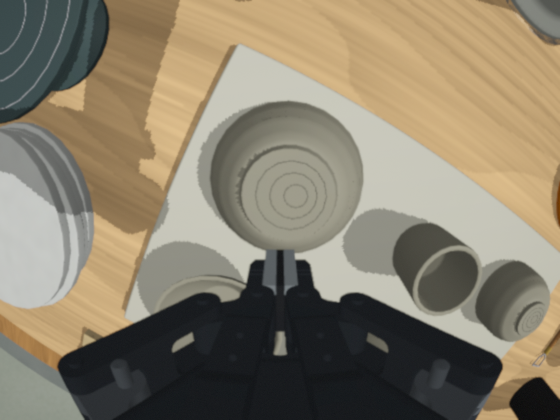

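The wrist view shows the rings of the foot around (294,195), with nothing else beneath the hand. All three cameras agree on a centre near (465,-205,96). Next I correct sideways and go down to about 15 mm above it.

move_arm(
  deltas="0 0.6 1.5 0 0 0;0 0 1.5 0 0 0;0 0 1.5 0 0 0;0 0 1.5 0 0 0;0 0 1.5 0 0 0;0 0 1.5 0 0 0;0 0 1.5 0 0 0;0 0 1.0 0 0 0;0 0 0.5 0 0 0;0 0 0 0 0 0;0 0 0 0 0 0;0 0 0 0 0 0",
)

```text
clock: 4.28
position: [465.0, -204.8, 111.8]
ee_rot: [-0.23, 0.973, -0.0, 0.001]
contact_force: [-0.3, -0.8, 0.4]
gripper_width: -0.1
```

```bash
python3 - <<'E'
from h import *
for i in range(3):
    s=telemetry.read_state(); print({k:np.round(s[k],2) for k in ["clock","position","contact_force","wrist_torque"]})
    d=eyes.get_image("wrist")
cv2.imwrite("pics/wrist2.png",d["pixels"])
E
```

```text
{'clock': np.float64(4.28), 'position': array([ 465.01, -204.77,  111.8 ]), 'contact_force': array([-0.31, -0.82,  0.39]), 'wrist_torque': array([0.  , 0.  , 0.04])}
{'clock': np.float64(4.32), 'position': array([ 464.95, -204.76,  111.73]), 'contact_force': array([ 0.4 , -1.34, -1.  ]), 'wrist_torque': array([ 0.03, -0.03, -0.02])}
{'clock': np.float64(4.38), 'position': array([ 464.89, -204.74,  111.67]), 'contact_force': array([-0.14,  0.95, -0.12]), 'wrist_torque': array([-0.03,  0.01, -0.  ])}
```

View pics/wrist2.png

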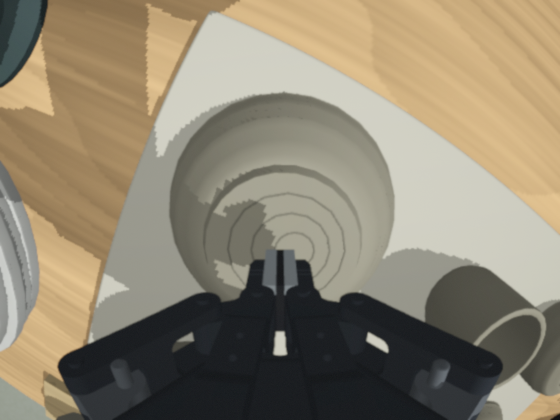

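The rings' centre shows at about (293,248), a little right of the fingertips at 281. I'll check this numerically.

```bash
python3 - <<'E'
from h import *
s=telemetry.read_state()
d=eyes.get_image("wrist"); T=np.array(d["tool_from_camera"])
z=d["range_z"].astype(float); v,u=np.mgrid[:420,:560]
a=(u-d["cx"])/d["fx"]; b=(v-d["cy"])/d["fy"]; th=np.hypot(a,b)
k=np.where(th>1e-6,np.tan(np.minimum(th,1.5))/np.maximum(th,1e-6),1)
P=np.stack([a*k*z,-b*k*z,-z],-1)@T[:3,:3].T+T[:3,3]
W=P@R.from_quat(s["ee_rot"]).as_matrix().T+s["position"]
for p in [(293,246),(360,238),(204,240),(282,166),(281,252),(275,255)]: print(p,P[p[1],p[0]].round(1),W[p[1],p[0]].round(1))
W1=np.load("wrist1.npz")["W"]
for p in [(295,195)]: print(p,W1[p[1],p[0]].round(1))
# circle fit of foot edge
m=(W[...,2]>93.5)&(W[...,2]<99)&(np.hypot(W[...,0]-465,W[...,1]+204)<60)
for WW in (W,W1):
    m=((WW[...,2]>93.5)&(WW[...,2]<99)&(np.hypot(WW[...,0]-465,WW[...,1]+204)<60)).astype(np.uint8)
    m=cv2.morphologyEx(m,cv2.MORPH_OPEN,np.ones((5,5)))
    q=WW[m>0][:,:2].astype(np.float32); h=cv2.convexHull(q)[:,0]
    print(cv2.minEnclosingCircle(q)); 
    from scipy.optimize import least_squares
    print(least_squares(lambda x:np.hypot(h[:,0]-x[0],h[:,1]-x[1])-42,[465,-204],loss="soft_l1").x)
for n in ["top","scene"]:
    Q=np.load(n+"0.npz")["W"]; m=((Q[...,2]>91)&(Q[...,2]<101)&(np.hypot(Q[...,0]-465,Q[...,1]+204)<52))
    q=Q[m][:,:2].astype(np.float32);h=cv2.convexHull(q)[:,0]
    print(n,least_squares(lambda x:np.hypot(h[:,0]-x[0],h[:,1]-x[1])-x[2],[465,-204,42],loss="soft_l1").x)
    i=np.load(n+"0.npz")["px"]
    cv2.imwrite(f"pics/{n}_crop.png",cv2.resize(i[170:260,300:400] if n=="top" else i[170:250,170:270],None,fx=6,fy=6,interpolation=cv2.INTER_CUBIC))
E
```

```text
(293, 246) [ 3.   5.9 16. ] [ 459.5 -200.9   95.6]
(360, 238) [ 5.9 42.8 19.3] [ 440.4 -169.1   92.2]
(204, 240) [  5.2 -42.4  18.4] [ 479.2 -245.    93.2]
(282, 166) [44.7  0.  21.9] [ 424.8 -224.7   89.6]
(281, 252) [10.7 -0.6 -8.5] [ 455.5 -210.1  120.1]
(275, 255) [ 10.8  -3.3 -11.9] [ 456.7 -212.5  123.5]
(295, 195) [ 461.1 -200.    96.6]
((463.5113220214844, -205.2364959716797), 42.7083625793457)
[ 463.3752462 -205.2512223]
((463.9836120605469, -205.12454223632812), 43.3471794128418)
[ 463.78686809 -205.14214197]
top [ 462.66290006 -204.32319911   45.76939672]
scene [ 467.62872037 -202.74341503   46.42759151]
```

The foot's edge spans -42 to +43 mm about the finger line, and circle fits give (464,-205). So the hand is centred, and only the ring texture is offset. I go down the last stretch gently.

move_arm(
  deltas="0 0 0.3 0 0 0;0 0 0.3 0 0 0;0 0 0.3 0 0 0;0 0 0.2 0 0 0;0 0 0.1 0 0 0;0 0 0 0 0 0;0 0 0 0 0 0",
)

```text
clock: 5.35
position: [464.8, -204.7, 99.4]
ee_rot: [-0.23, 0.973, -0.0, 0.0]
contact_force: [0.6, -0.5, -0.9]
gripper_width: -0.1
```

move_arm(
  deltas="0 0 0.05 0 0 0;0 0 0.05 0 0 0;0 0 0 0 0 0;0 0 0 0 0 0",
)

```text
clock: 5.85
position: [464.7, -204.7, 98.3]
ee_rot: [-0.23, 0.973, -0.0, 0.0]
contact_force: [0.2, 0.4, -0.5]
gripper_width: 0.0
```

move_arm(
  deltas="0 0 0.05 0 0 0;0 0 0 0 0 0;0 0 0 0 0 0",
)

```text
clock: 6.22
position: [464.7, -204.7, 97.8]
ee_rot: [-0.23, 0.973, 0.0, -0.0]
contact_force: [-0.4, -0.9, 0.5]
gripper_width: -0.1
```

move_arm(
  deltas="0 0 0.05 0 0 0;0 0 0 0 0 0;0 0 0 0 0 0",
)

```text
clock: 6.6
position: [464.7, -204.7, 97.3]
ee_rot: [-0.23, 0.973, 0.0, -0.0]
contact_force: [0.5, 0.3, -0.7]
gripper_width: 0.1
```

move_arm(
  deltas="0 0 0.05 0 0 0;0 0 0 0 0 0;0 0 0 0 0 0",
)

```text
clock: 6.98
position: [464.7, -204.7, 96.8]
ee_rot: [-0.23, 0.973, 0.0, 0.0]
contact_force: [0.0, 0.3, -0.7]
gripper_width: -0.2
```

move_arm(
  deltas="0 0 0.05 0 0 0;0 0 0 0 0 0;0 0 0 0 0 0",
)

```text
clock: 7.35
position: [464.7, -204.7, 96.3]
ee_rot: [-0.23, 0.973, 0.0, 0.0]
contact_force: [0.4, 0.5, -0.5]
gripper_width: -0.2
```

move_arm(
  deltas="0 0 0.05 0 0 0;0 0 0 0 0 0;0 0 0 0 0 0",
)

```text
clock: 7.72
position: [464.7, -204.7, 95.9]
ee_rot: [-0.23, 0.973, -0.0, 0.0]
contact_force: [0.4, 0.1, -0.5]
gripper_width: 0.2
```

move_arm(
  deltas="0 0 0.03 0 0 0;0 0 0 0 0 0;0 0 0 0 0 0",
)

```text
clock: 8.1
position: [464.8, -204.7, 95.6]
ee_rot: [-0.23, 0.973, -0.0, 0.0]
contact_force: [0.6, 0.1, 1.2]
gripper_width: 0.3
```

```bash
cat > f.py <<'E'
from h import *
for i in range(3):
    s=telemetry.read_state(); print({k:np.round(s[k],2) for k in ["clock","position","contact_force"]},np.round(s["joint_efforts"],2))
    d=eyes.get_image("wrist")
E
python3 f.py
```

```text
{'clock': np.float64(8.1), 'position': array([ 464.75, -204.72,   95.6 ]), 'contact_force': array([0.65, 0.07, 1.23])} [ -0.04 -31.46  13.95   3.06   0.06   0.  ]
{'clock': np.float64(8.15), 'position': array([ 464.75, -204.74,   95.59]), 'contact_force': array([-0.  , -0.6 ,  1.13])} [ -0.04 -31.45  13.94   3.06   0.06   0.  ]
{'clock': np.float64(8.2), 'position': array([ 464.75, -204.74,   95.57]), 'contact_force': array([-0.65, -0.21,  1.83])} [ -0.04 -31.43  13.92   3.06   0.06   0.  ]
```

Contact has begun, at about 1.3 N. I press slightly more and hold for a second.

move_arm(
  deltas="0 0 0.04 0 0 0;0 0 0 0 0 0;0 0 0 0 0 0",
)

```text
clock: 8.62
position: [464.7, -204.7, 95.2]
ee_rot: [-0.23, 0.973, -0.0, 0.0]
contact_force: [0.1, 0.2, 2.6]
gripper_width: 0.2
```

```bash
python3 f.py
```

```text
{'clock': np.float64(8.62), 'position': array([ 464.74, -204.73,   95.22]), 'contact_force': array([0.09, 0.21, 2.65])} [ -0.07 -30.87  13.72   2.98   0.14   0.  ]
{'clock': np.float64(8.68), 'position': array([ 464.76, -204.75,   95.22]), 'contact_force': array([-0.76,  0.19,  2.2 ])} [ -0.07 -30.85  13.7    2.97   0.14   0.  ]
{'clock': np.float64(8.72), 'position': array([ 464.77, -204.74,   95.22]), 'contact_force': array([1.21, 1.4 , 3.13])} [ -0.07 -30.84  13.69   2.97   0.13   0.  ]
```

move_arm(
  deltas="0 0 0 0 0 0;0 0 0 0 0 0;0 0 0 0 0 0;0 0 0 0 0 0;0 0 0 0 0 0",
)

```text
clock: 9.4
position: [464.8, -204.7, 95.1]
ee_rot: [-0.23, 0.973, -0.0, 0.0]
contact_force: [0.4, 0.3, 2.1]
gripper_width: 0.5
```

move_arm(
  deltas="0 0 -0.2 0 0 0;0 0 -0.5 0 0 0;0 0 -1.5 0 0 0;0 0 -2 0 0 0;0 0 -2 0 0 0;0 0 -2 0 0 0;0 0 -2 0 0 0;0 0 -2 0 0 0;0 0 -2 0 0 0;0 0 -1 0 0 0;0 0 0 0 0 0;0 0 0 0 0 0",
)

```text
clock: 10.9
position: [464.2, -204.6, 246.4]
ee_rot: [-0.23, 0.973, 0.0, -0.001]
contact_force: [0.2, 0.1, -0.8]
gripper_width: -0.2
```

```bash
python3 - <<'E'
from h import *
d=eyes.get_image("wrist"); cv2.imwrite("pics/wrist3.png",d["pixels"])
d=eyes.get_image("scene"); cv2.imwrite("pics/scene3.png",d["pixels"])
Q=cloud(d); from scipy.optimize import least_squares
m=((Q[...,2]>91)&(Q[...,2]<101)&(np.hypot(Q[...,0]-465,Q[...,1]+204)<52))
q=Q[m][:,:2].astype(np.float32);h=cv2.convexHull(q)[:,0]
print(least_squares(lambda x:np.hypot(h[:,0]-x[0],h[:,1]-x[1])-x[2],[465,-204,42],loss="soft_l1").x)
df=cv2.absdiff(cv2.imread("pics/scene0.png"),d["pixels"]).max(2); 
print([(n,round(float(W),2)) for n,W in [("bowl diff",df[190:222,190:238].mean())]])
s=telemetry.read_state(); print(s["clock"],s["position"],s["contact_force"])
E
```

```text
[ 467.33750016 -203.65520357   45.83983339]
[('bowl diff', 2.05)]
11.0 [ 464.22637052 -204.63570082  246.23114556] [ 0.48139086  0.24113277 -0.32347913]
```

View pics/scene3.png

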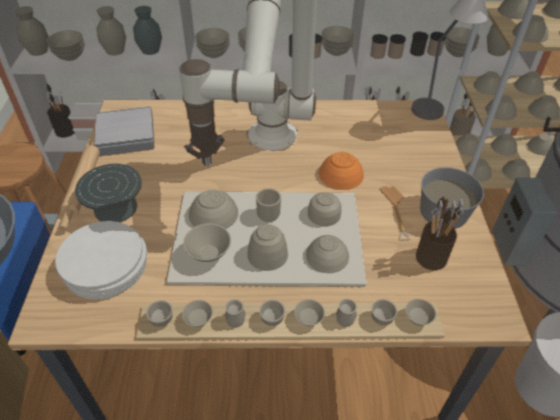

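The scene picture shows the bowl unmoved at (213,208) and the hand well above it, around (207,155). I hand the job in.

```bash
python3 -c "
from bench import arm
print(arm.job_done())"
```

```text
the job is handed in; nothing more can be done
None
```

I rested the shut fingertips on the middle of the grey wide bowl's foot, at about (465, -205), with 2 to 3 N for a little over a second. I then drew the hand straight up about 150 mm and handed the job in at about 11 s.

**Last checks:** The force after lifting was back to noise. The scene picture shows nothing moved; the bowl's foot came out within 1 mm of its place before.

**Disagreement:** The rings drawn on the foot looked about 6 mm off from the centre I used. I trusted the foot's edge instead. The wrist camera's fits to it agreed within 1 mm, and the rougher top and scene fits within about 4 mm.

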